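# Roll the battery handle into its charging cradle

## Robot

A 6-joint arm with a two-finger parallel gripper is mounted at the origin on the work surface. World frame = base frame: x ahead of the robot, y to its left, z up, the work surface at z = 0. Lengths are in mm, angles in rad, forces in N, time in s.
With the tool pointing down it reaches from about 375 to 750 mm from the base axis. Payload 9 kg.
Tool frame: the origin (TCP) lies on the centre line of the jaws, within the pads' length; the fingertips stand 25 mm ahead of it and the grasp point (between the pads) lies 6 mm ahead of it; z points along the fingers, y is the direction in which the jaws open and shut (so a half turn about z gives the same grasp; the last joint's range is limited). The gripper opens to 85 mm and grips with 20 to 120 N. Pads are 22 mm wide; open, the fingers measure 114 mm over their backs; the gripper's body (76 mm by 85 mm) begins 54 mm behind the grasp point. The pads swing forward as they close: fully open they stand 13 mm farther back than shut.
Start: joints at [0.995, 0.104, 0.097, 1.564, 0, 1.353], TCP at [210.133, 562.03, 256.331] pointing down, gripper open.
Joint ranges: [-2.99, 2.99], [-0.84, 1.86], [-1.1, 1.16], [-1.84, 2.11], [-1.51, 1.56], [-3.14, 3.14]. Speed limits (rad/s): [2.22, 2.22, 2.57, 3.14, 3.14, 3.14].

## Interface

Orientations are given as a unit quaternion [w, x, y, z].
In Python, from plant import bot gives the robot as it stands.
- The arm moves only by the shell command python3 -m pendant 'ROWS' [FORCE]. ROWS is JSON, a list of rows, each a list of 7 numbers: the opening, from 0 (shut) to 1 (fully open), then the shift along the world's x, y, z scaled (see below), then the turn, a rotation vector about the world's x, y, z scaled (see below). A call has 1 to 20 rows; each row shifts and turns the commanded pose from where the row before left it; what a row does not reach is not made up. The controller multiplies each number of a shift by 50 mm and each number of a turn by 6 degrees. A row lasts 1/10 s, in which the tool goes at most 50 mm and 8.59 degrees, less where a joint would pass 70% of its speed; a pose out of reach is approached as far as the arm can. A call with a number of a shift or a turn outside -1 to 1 is refused whole. A call with a gripper value outside its range is refused whole. The fingers move at their own pace and stop on an object; FORCE is the grip in N (left out, the last holds). Time passes only in rows, so rows that do not move let the fingers close. It gives the time, the measured TCP pose, the force and the opening at its end, in the units of the state.
- bot.get_state(): the state, without advancing time (a new reading comes with each control period).
- bot.grab_frame(name): name is "side" or "top" or "wrist"; returns a dict with "img" (480x640x3 uint8, blue, green, red), "fx", "fy", "cx", "cy" (pixels), "rvec" (rotation vector, rad) and "tvec" (3), from world to camera coordinates, as OpenCV has them. Camera axes: x right, y down, z forward; pixel columns grow to the right and rows downward; lengths in mm; the calibration is good to about 2 mm. The wrist camera is an equidistant fisheye: a pixel r from the principal point sees the ray r / f radians off the axis. A picture is of the moment at which its call begins. There is no depth.
- bot.job_done(): hands the job in, once; it reports no verdict.
Trained networks look in a picture, given as the dict that the camera call returned (one of the last four; its "shot" number tells which), for a name from the list of things; names that differ only in an ending like _2 or _b are one class to them, and where a whole thing is asked for, a point or a joint stands for the part that bears it (a point fixed in the world has none). Each returns a list of dicts, best first, with "score" (0 to 1); they miss things now and then, are a little off and sometimes report something else, mostly with a low value. They report only what shows in the picture. A call takes as long as a camera call. They do not tell look-alikes from the thing itself.
- bot.boxes_of(label, picture): "point" ([x, y, z] in mm, in world coordinates, good to about 4 mm: the middle of the surface that is visible of it).
The state is a dict: "t": time; "joint_positions": joint angles; "joint_vel": joint speeds; "effort": joint torques, N m; "tcp_pos": TCP position; "tool_rot": TCP orientation; "ft_force": force on the tool from outside, world axes, zero at the start; "moment": the same for the moment, N m; "gripper_width": finger opening in mm.
Only numpy, scipy, OpenCV 4.12 (cv2) and the standard library are available. Lean on these libraries where they do the work, as an engineer would, in place of code of your own. Each camera call takes 0.05 s, during which the arm holds its last target.

## Task

Roll the round battery handle along the desk with the fingertips, up the ramp of the charging cradle, until it drops into the blue V-groove and lies still along it, with neither end sticking out past the cradle (if one does, slide it along the groove by its end). Then press the green button on the cradle right down and let go. Only push the handle so that it rolls: never lift or carry it, do not press the button before the handle lies in the groove, and leave the other things on the desk where they are.

Things in the scene. Friction and masses are not known exactly. Their poses are not given: they have to be found in the camera images.
- handle: Round metal battery handle with a black and a green band: a plain cylinder 36 mm in diameter, 140 mm long, about 0.25 kg, polished, slippery, loose on the desk before the ramp, 19 to 26 cm from the groove and up to 0.18 rad askew to it. Origin at its centre (18 mm above the desk), x along its length; y and z turn as it rolls. Rolls freely; it must turn over at least half a turn on its way, not be dragged.
- cradle: White charging cradle fixed to the desk, 200 mm in x, 218 mm in y. Origin on the desk under the middle of the groove; x along the groove, z up, +y the way the handle rolls in. Ramp from desk level at y = -105 mm to a crest 16 mm high at y = -17 mm, then the V-groove; its far flank rises to 34 mm at y = +38 mm and stops the handle; behind it a flat deck 34 mm high to y = +113 mm.
- groove (a point): Middle of the bottom line of the blue V-groove, 2 mm above the desk; axes as the cradle's. Flanks slope at 40 degrees, both ends are open. The seated handle's centre is 25.5 mm above the desk right over this line; on the crest it is 34 mm up. Let go on the ramp, the handle rolls back down; on the desk it rolls the way it faces and soon stops.
- charge_top (a point): Centre of the top of the green push button (30 mm across) on the cradle's deck, on the cradle's +y side, 78 mm behind the groove; it is pressed straight down.
- charge (a joint): Travel of the green button in m: 0 up, 0.006 fully down; a spring returns it, 5 N at full travel. Down counts from 0.0045.
- sanitizer: hand sanitizer pump bottle, clear and white, 60 x 45 mm, 147 mm tall, loose bystander; origin at the centre of its underside
- beaker: blue open cup, 68 mm across, 85 mm tall, loose bystander; origin at the centre of its underside
- tape: roll of white tape lying flat, 64 mm across, 22 mm tall, loose bystander; origin at the centre of its underside
- mouse: black computer mouse, 100 x 60 mm, 34 mm tall, loose bystander; origin at the centre of its underside
- scissors: orange-handled scissors lying flat, about 160 mm long and 8 mm thick, loose bystander; origin at about the middle on its underside
- book: thick red-covered book lying flat, 156 x 216 x 55 mm, loose bystander; origin at the centre of its underside
- jar: glass jar with a steel lid, 70 mm across, 90 mm tall, loose bystander; origin at the centre of its underside
There are look-alikes about, which are no part of the job. Of the things that look like the handle, the middle-sized one is meant.

How it is judged (in metres and radians):
On the way, in this order (a step that is already met when the one before it is completed fails the run):
1. the handle has rolled over by about half a turn (angle between handle's own z axis and vertical above 2.2 rad), for 0.05 s.
2. the handle lies in the V-groove (y of handle in the frame of cradle between -0.006 and 0.006 m and x of handle in the frame of cradle between -0.03 and 0.03 m and z of handle in the frame of cradle below 0.031 m and angle between the x axis of handle and the x axis of cradle, either way round below 0.08 rad and linear speed of handle below 0.03 m/s), for 0.2 s.
3. the green button is pressed right down with the handle in the groove (value of joint charge above 0.0045 m and y of handle in the frame of cradle between -0.006 and 0.006 m and x of handle in the frame of cradle between -0.03 and 0.03 m and z of handle in the frame of cradle below 0.031 m and angle between the x axis of handle and the x axis of cradle, either way round below 0.08 rad and linear speed of handle below 0.05 m/s), for 0.05 s.
At the end, for the whole second after the job is handed in: The handle rests in the groove (axis within 6 mm of the groove's middle line and 0.08 rad of its direction, centre under 31 mm high, centre within 30 mm of the cradle's middle lengthwise), still, and the button is up again (y of handle in the frame of cradle between -0.006 and 0.006 m and x of handle in the frame of cradle between -0.03 and 0.03 m and z of handle in the frame of cradle below 0.031 m and angle between the x axis of handle and the x axis of cradle, either way round below 0.08 rad and linear speed of handle below 0.01 m/s and value of joint charge below 0.0015 m); the robot touches nothing.
It fails at once if the handle is lifted off the desk or cradle, stood on end or dropped off the desk (centre above 45 mm anywhere, or above 29 mm before the ramp) (height (world z) of handle above 0.045 m or height (world z) of handle below -0.05 m or (height (world z) of handle above 0.029 m and y of handle in the frame of cradle below -0.12 m)).
It fails at once if the button is pressed before the handle lies in the groove (value of joint charge above 0.004 m and not (y of handle in the frame of cradle between -0.006 and 0.006 m and x of handle in the frame of cradle between -0.03 and 0.03 m and z of handle in the frame of cradle below 0.031 m and angle between the x axis of handle and the x axis of cradle, either way round below 0.08 rad and linear speed of handle below 0.1 m/s)).
It fails at once if another thing on the desk is moved by more than 20 mm (distance of any of sanitizer, beaker, tape, mouse, scissors, book, jar from where it was at the start of the episode above 0.02 m).
It also fails if it takes over 59 s, if anything falls off the work surface, if the arm or the gripper's body presses on something with over 40 N, if the wrist force passes 120 N, or if a joint passes its speed limit or range.

## Working session

There is one attempt and no reset: what is moved stays moved. The work goes in short steps, Python scripts to look and compute and a shell command to move; the robot and the scene stay as the last step left them, time stands still between calls to the robot, and variables do not carry over. Pictures are saved under pics/ and viewed, and the job is handed in when it is done.

```bash
mkdir -p pics; ls
python3 - <<'E'
from plant import bot
import cv2
print(bot.get_state())
for n in ["top","side"]:
    f=bot.grab_frame(n); cv2.imwrite(f"pics/{n}0.png",f["img"]); print(n,f["fx"],f["cx"],f["cy"],f["rvec"],f["tvec"])
    for l in ["handle","cradle","charge_top","groove","sanitizer","beaker","tape","mouse","scissors","book","jar"]:
        try: print(l,[( [round(x) for x in d["point"]],round(d["score"],2)) for d in bot.boxes_of(l,f)])
        except Exception as e: print(l,e)
E
```

```text
pics
{'t': 0.0, 'joint_positions': array([ 9.95310081e-01,  1.04713943e-01,  9.64554303e-02,  1.56391041e+00,
       -3.17557891e-05,  1.35311594e+00]), 'joint_vel': array([-0.00047838, -0.00037413, -0.0003672 , -0.00123088, -0.00159192,
        0.00079653]), 'effort': array([ 1.42572702e-03, -5.56926048e+01,  5.03652799e+01,  1.69065536e-02,
       -2.00687005e-04, -2.02670137e-06]), 'tcp_pos': array([209.94660429, 561.73680044, 255.50612094]), 'tool_rot': array([-2.50449283e-04,  1.77950068e-01,  9.84039279e-01, -6.39162793e-04]), 'ft_force': array([-0.70803559, -0.14631606, -0.00386207]), 'moment': array([ 0.00325972, -0.07169294, -0.01939179]), 'gripper_width': 85.28100402947587}
top 610.3299663571592 327.64372458442904 229.57470611128224 [ 2.07211627 -2.14199566  0.23705092] [  -6.04780867  555.4768316  1409.40901614]
handle [([324, -251, 41], 0.95), ([522, -227, 24], 0.9), ([631, -90, 35], 0.68)]
cradle []
charge_top [([549, 169, 52], 0.59)]
groove [([563, 91, 12], 0.69)]
sanitizer [([616, 414, 98], 0.82)]
beaker [([682, 257, 48], 0.81)]
tape [([755, 9, 18], 0.98)]
mouse [([370, 154, 33], 0.79)]
scissors [([446, -76, 7], 0.71)]
book [([585, -451, 55], 0.57)]
jar [([477, 369, 89], 0.75), ([622, 415, 99], 0.54)]
side 616.0922616944752 310.7215395527769 231.57683415912453 [ 2.14139001 -0.57884926  0.3003026 ] [-510.82921674  186.39336956 1309.0393115 ]
handle [([315, -267, 44], 0.71), ([621, -106, 26], 0.7), ([520, -239, 24], 0.65), ([559, -471, 52], 0.23)]
cradle [([560, 95, 14], 0.86)]
charge_top [([546, 163, 52], 0.44)]
groove [([560, 97, 10], 0.92)]
sanitizer [([618, 410, 70], 0.6)]
beaker [([664, 230, 61], 0.73)]
tape [([751, 4, 24], 0.96)]
mouse [([621, 409, 68], 0.64), ([371, 136, 30], 0.62)]
scissors [([444, -85, 6], 0.92)]
book [([557, -470, 56], 0.88), ([560, 98, 12], 0.18)]
jar [([477, 353, 58], 0.93)]
```

View pics/top0.png

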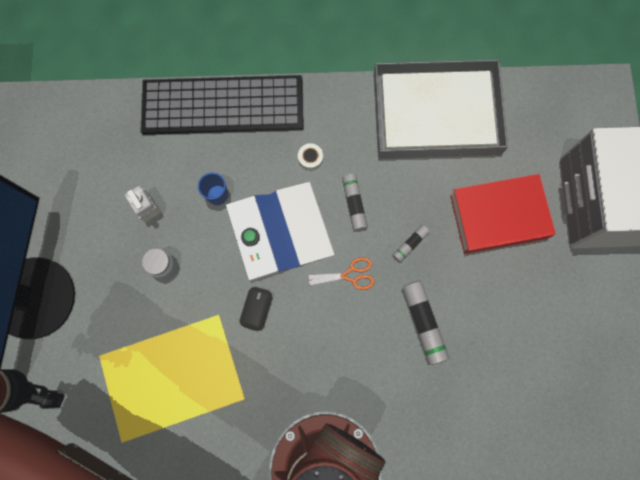

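View pics/side0.png

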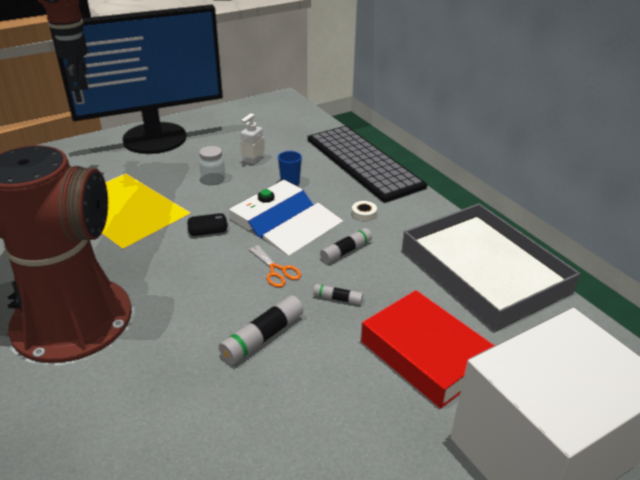

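```bash
cat > h.py <<'E'
import numpy as np, cv2
from plant import bot
def cam(f):
    K=np.array([[f["fx"],0,f["cx"]],[0,f["fy"],f["cy"]],[0,0,1.]])
    R=cv2.Rodrigues(np.array(f["rvec"],float))[0]; t=np.array(f["tvec"],float)
    return K,R,t
def unproj(f,px,z):
    K,R,t=cam(f); px=np.atleast_2d(px).astype(float)
    d=(np.linalg.inv(K)@np.c_[px,np.ones(len(px))].T).T@R
    c=-R.T@t
    return c+d*((z-c[2])/d[:,2:3])
def proj(f,P):
    K,R,t=cam(f); return cv2.projectPoints(np.atleast_2d(P).astype(float),R,t.reshape(3,1),K,None)[0][:,0]
E
python3 - <<'E'
from h import *
f=bot.grab_frame("top"); im=f["img"]
cv2.imwrite("pics/crop1.png",cv2.resize(im[130:300,220:440],None,fx=3.6,fy=3.5,interpolation=cv2.INTER_CUBIC))
hsv=cv2.cvtColor(im,cv2.COLOR_BGR2HSV)
roi=np.zeros(im.shape[:2],np.uint8); roi[175:285,222:340]=1
blue=((hsv[...,0]>100)&(hsv[...,0]<130)&(hsv[...,1]>120)&(roi>0)).astype(np.uint8)
blue[:, :235]=0
r=cv2.minAreaRect(cv2.findNonZero(blue)); b=cv2.boxPoints(r); print(b)
g=((hsv[...,0]>45)&(hsv[...,0]<85)&(hsv[...,1]>100)&(roi>0))
ys,xs=np.nonzero(g); print("green",xs.mean(),ys.mean(),len(xs),unproj(f,[[xs.mean(),ys.mean()]],44))
print("V",im[202,356],im[240,340])
E
```

```text
[[255.66978 196.10506]
 [274.49158 190.11632]
 [298.3152  264.9906 ]
 [279.4934  270.97937]]
green 249.1010101010101 235.33333333333334 99 [[550.78848072 166.87731803  44.        ]]
V [63 64 63] [137 141 137]
```

View pics/crop1.png

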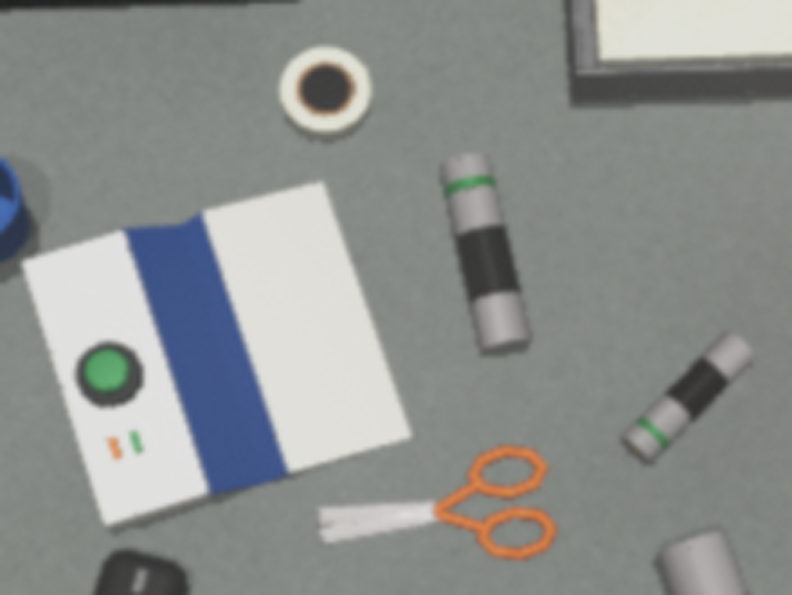

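```bash
cat >> h.py <<'E'
from scipy.optimize import least_squares
def handle_fit(f,guess,lo=None):
    """segment handle silhouette near guess (x,y,z,yaw) and fit cylinder by silhouette box; returns x,y,yaw"""
    pass
E
python3 - <<'E'
from h import *
f=bot.grab_frame("top")
s=lambda p:np.array(p,float)/[3.6,3.5]+[220,130]-0.36
rc=unproj(f,s([[322,183],[411,437]]),0); dc=unproj(f,s([[22,262],[105,525]]),34)
print(rc,dc)
v=rc[0]-rc[1]; w=dc[0]-dc[1]; print(np.arctan2(v[1],v[0]),np.linalg.norm(v[:2]),np.arctan2(w[1],w[0]),np.linalg.norm(w[:2]))
rm=rc.mean(0);dm=dc.mean(0);u=dm-rm;print("ydir",np.arctan2(u[1],u[0])-np.pi/2,np.linalg.norm(u[:2]), "groove",rm+u*105/218)
# least squares cradle fit
mod=np.array([[100,-105,0],[-100,-105,0],[100,113,34],[-100,113,34],[0,78,44]],float)
px=np.r_[s([[322,183],[411,437],[22,262],[105,525]]),[[249.1,235.3]]]
def P(q,m): c,sn=np.cos(q[2]),np.sin(q[2]); return m@np.array([[c,-sn,0],[sn,c,0],[0,0,1]]).T+[q[0],q[1],0]
r=least_squares(lambda q:(proj(f,P(q,mod))-px).ravel(),[560,95,.1]); print(r.x,r.fun.round(1))
h=unproj(f,s([[441,160],[490,155],[482,350],[528,343]]),18); print(h)
a=h[:2].mean(0);b=h[2:].mean(0);print(a,b,np.linalg.norm(a-b),np.arctan2(*(a-b)[[1,0]]),(a+b)/2)
q=r.x;c,sn=np.cos(q[2]),np.sin(q[2]);d=((a+b)/2)[:2]-q[:2];print("handle in cradle",c*d[0]+sn*d[1],-sn*d[0]+c*d[1])
f2=bot.grab_frame("side")
o=f2["img"].copy()
for p in proj(f2,P(q,np.array([[100,-105,0],[-100,-105,0],[100,113,34],[-100,113,34],[0,78,44],[100,0,2],[-100,0,2],[100,-17,16],[-100,-17,16]]))): cv2.circle(o,tuple(int(v*8) for v in p),8,(0,0,255),-1,shift=3)
for p in proj(f2,np.array([a,b])): cv2.circle(o,tuple(int(v*8) for v in p),8,(255,0,255),-1,shift=3)
cv2.imwrite("pics/s1.png",cv2.resize(o[160:300,190:410],None,fx=3.6,fy=3.6,interpolation=cv2.INTER_CUBIC))
E
```

```text
[[694.96848443  18.31131096   0.        ]
 [504.5841558  -38.18925698   0.        ]] [[633.02606589 225.52133526  34.        ]
 [443.72657996 169.39317395  34.        ]]
0.28849188103516965 198.59130586530358 0.2882468942394334 197.44534906428532
ydir 0.2878305382453774 216.2941397358195 groove [570.20292697  89.95370543  16.37614679]
[5.70811698e+02 9.03375401e+01 2.86008741e-01] [ 0.2 -0.5  0.2  0.  -0.6 -0.7 -0.5  0.3  0.7  0.8]
[[ 704.02014796  -66.18788777   18.        ]
 [ 706.66386194 -100.80432857   18.        ]
 [ 562.32879891  -89.03137426   18.        ]
 [ 566.36536675 -120.9728503    18.        ]]
[705.34200495 -83.49610817  18.        ] [ 564.34708283 -105.00211228   18.        ] 142.62565083451804 0.15136368933269853 [634.84454389 -94.24911022  18.        ]
handle in cradle 9.355100402276591 -195.1535779671725
```

View pics/s1.png

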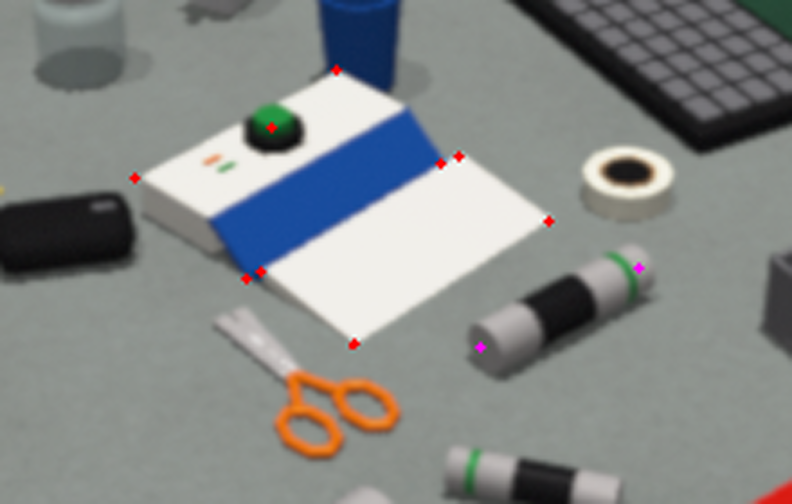

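Three things look like the handle in the top picture: a large one at (425,322), one at (356,202) and a small one at (411,244). The one at (356,202) is middle-sized. The enlarged crop shows it 140 mm long and 195 mm before the groove, so it is the one meant. The cradle fit lands on the picture edges. I'll now move behind the handle, staying high.

```bash
python3 -m pendant '[[0.7,0.2,-0.3,0,0,0,-0.2],[0.7,0.49,-0.79,0,0,0,-0.5],[0.7,0.49,-0.79,0,0,0,-0.5],[0.7,0.49,-0.79,0,0,0,-0.5],[0.7,0.49,-0.79,0,0,0,-0.5],[0.7,0.49,-0.79,0,0,0,-0.5],[0.7,0.49,-0.79,0,0,0,-0.5],[0.7,0.49,-0.79,0,0,0,-0.5],[0.7,0.49,-0.79,0,0,0,-0.5],[0.7,0.49,-0.79,0,0,0,-0.5],[0.7,0.49,-0.79,0,0,0,-0.5],[0.7,0.49,-0.79,0,0,0,-0.5],[0.7,0.49,-0.79,0,0,0,-0.5],[0.7,0.49,-0.79,0,0,0,-0.5],[0.7,0.49,-0.79,0,0,0,-0.5],[0.7,0.49,-0.79,0,0,0,-0.5],[0.7,0.49,-0.79,0,0,0,-0.5],[0.7,0.49,-0.79,0,0,0,-0.5],[0.7,0.2,-0.3,0,0,0,-0.2],[0.7,0,0,0,0,0,0]]'
python3 - <<'E'
from h import *
s=bot.get_state();from scipy.spatial.transform import Rotation as Ro
R=Ro.from_quat(np.roll(s["tool_rot"],-1)).as_matrix();print(s["t"],s["tcp_pos"],np.arctan2(R[1,1],R[0,1]),R[:,2],s["gripper_width"])
E
```

```text
t: 3.35
tcp_pos: [647.2, -142.1, 255.1]
tool_rot: [-0.0, 0.602, 0.798, -0.0]
ft_force: [-0.2, 0.2, 0.0]
gripper_width: 59.9
3.35 [ 647.17482976 -142.05427663  255.0952496 ] 0.2776530033092282 [-9.41445517e-04  1.48442840e-04 -9.99999546e-01] 59.87894719528942
```

```bash
python3 -m pendant '[[0.7,0.12,-0.08,-0.5,0,0,0.08],[0.7,0,0,-0.9,0,0,0],[0.7,0,0,-0.9,0,0,0],[0.7,0,0,-0.9,0,0,0],[0.7,0,0,-0.6,0,0,0],[0.7,0,0,-0.2,0,0,0],[0.7,0,0,0,0,0,0]]'
python3 - <<'E'
from h import *
f=bot.grab_frame("side"); cv2.imwrite("pics/s2.png",cv2.resize(f["img"][160:320,240:440],None,fx=4,fy=3.75,interpolation=cv2.INTER_CUBIC))
f=bot.grab_frame("top"); cv2.imwrite("pics/t2.png",cv2.resize(f["img"][130:300,220:440],None,fx=3.6,fy=3.5,interpolation=cv2.INTER_CUBIC))
f=bot.grab_frame("wrist"); cv2.imwrite("pics/w2.png",f["img"])
E
```

```text
t: 4.05
tcp_pos: [651.6, -142.4, 55.4]
tool_rot: [-0.001, 0.597, 0.802, -0.0]
ft_force: [0.0, 1.0, 0.5]
gripper_width: 59.6
```

View pics/s2.png

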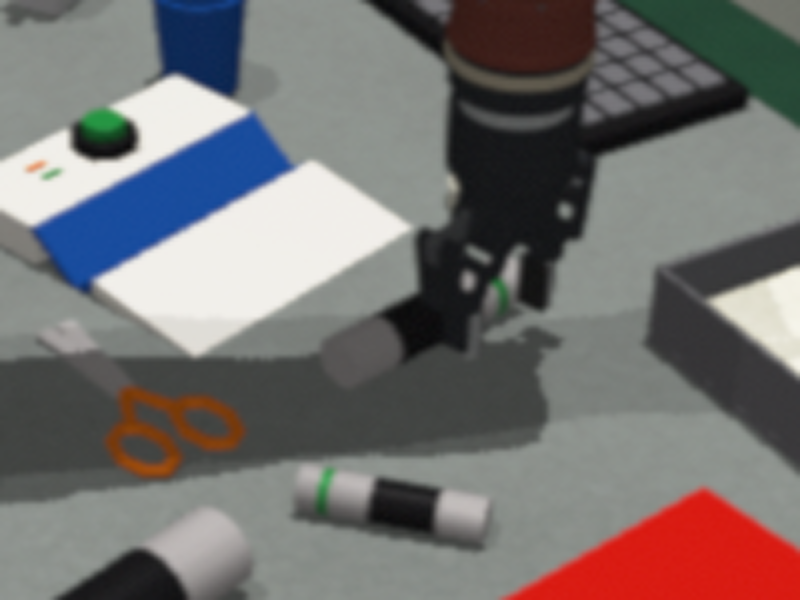

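View pics/t2.png

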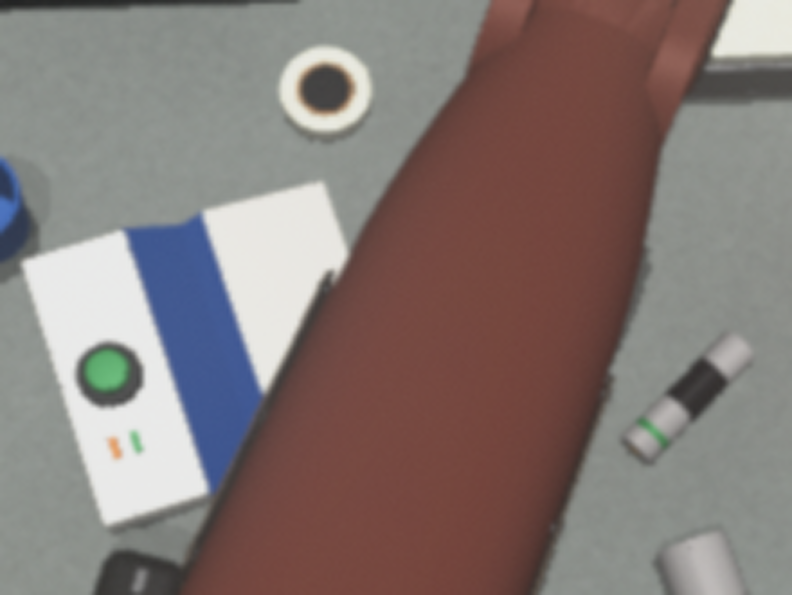

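View pics/w2.png

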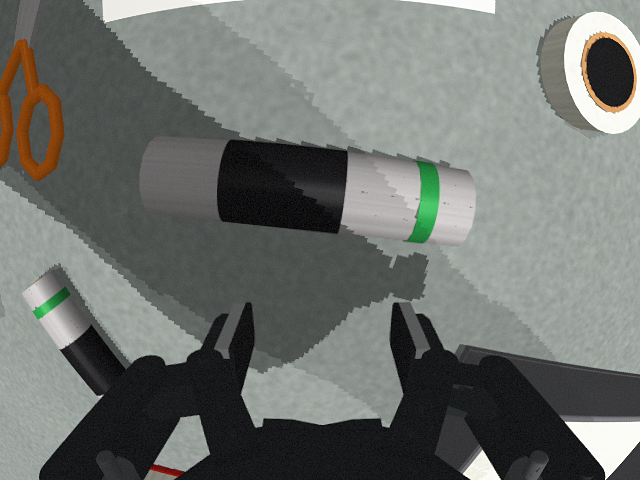

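```bash
python3 -m pendant '[[0.7,0,0,-0.2,0,0,0],[0.7,0,0,-0.2,0,0,0],[0.7,0,0,0,0,0,0]]'
python3 - <<'E'
from h import *
f=bot.grab_frame("side"); cv2.imwrite("pics/s3.png",cv2.resize(f["img"][200:280,300:400],None,fx=8,fy=7.5,interpolation=cv2.INTER_CUBIC))
s=bot.get_state(); R=cv2.Rodrigues(np.array([0,0,0.]))[0]
from scipy.spatial.transform import Rotation as Ro
R=Ro.from_quat(np.roll(s["tool_rot"],-1)).as_matrix();print(s["tcp_pos"],np.arctan2(R[1,1],R[0,1]))
for k in (0,10,15,20,25,30): print(k,(proj(f,[s["tcp_pos"]+R@[0,dy,k] for dy in(-30,30)])-[300,200])*[8,7.5])
E
```

```text
t: 4.5
tcp_pos: [651.6, -143.1, 34.4]
tool_rot: [-0.001, 0.598, 0.802, -0.0]
ft_force: [-1.2, -0.0, 0.3]
gripper_width: 59.6
[ 651.87223974 -143.15781479   35.13906842] 0.2893024055126461
0 [[440.59346347 402.40448458]
 [568.90417723 318.01311801]]
10 [[438.91944008 427.55274193]
 [566.75906612 342.89335105]]
15 [[438.08754433 440.05001549]
 [565.69290898 355.25925508]]
20 [[437.25903148 452.49646899]
 [564.63098359 367.57607688]]
25 [[436.43388094 464.89241182]
 [563.5732648  379.84410809]]
30 [[435.61207227 477.23815082]
 [562.51972767 392.06363803]]
```

View pics/s3.png

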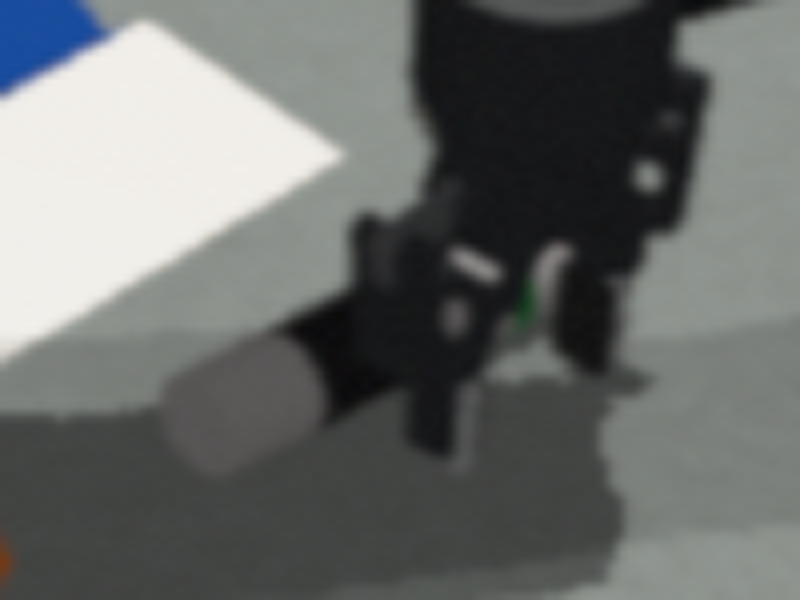

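```bash
python3 -m pendant '[[0.7,0,0,-0.12,0,0,0],[0.7,-0.017,0.06,0,0,0,0],[0.7,-0.034,0.115,0,0,0,0],[0.7,-0.034,0.115,0,0,0,0],[0.7,-0.034,0.115,0,0,0,0],[0.7,-0.034,0.115,0,0,0,0],[0.7,-0.034,0.115,0,0,0,0],[0.7,-0.034,0.115,0,0,0,0],[0.7,-0.034,0.115,0,0,0,0],[0.7,-0.034,0.115,0,0,0,0],[0.7,-0.034,0.115,0,0,0,0],[0.7,-0.017,0.06,0,0,0,0],[0.7,-0.01,0.03,0,0,0,0],[0.7,0,0,0,0,0,0]]'
cat >> h.py <<'E'
from scipy.spatial.transform import Rotation as Ro
def tcpc():
    s=bot.get_state();d=s["tcp_pos"][:2]-[570.8,90.3];c,sn=np.cos(.286),np.sin(.286)
    R=Ro.from_quat(np.roll(s["tool_rot"],-1)).as_matrix()
    print("t",s["t"],"tcp",s["tcp_pos"].round(1),"cradle xy",c*d[0]+sn*d[1],-sn*d[0]+c*d[1],"yaw",np.arctan2(R[1,1],R[0,1]),"F",s["ft_force"].round(1))
E
python3 - <<'E'
from h import *
f=bot.grab_frame("wrist"); cv2.imwrite("pics/w4.png",f["img"]); tcpc()
f=bot.grab_frame("side"); cv2.imwrite("pics/s4.png",cv2.resize(f["img"][160:320,240:440],None,fx=4,fy=3.75,interpolation=cv2.INTER_CUBIC))
E
```

```text
t: 5.95
tcp_pos: [635.1, -84.1, 30.3]
tool_rot: [0.0, 0.598, 0.802, 0.0]
ft_force: [-0.9, -0.0, -0.2]
gripper_width: 59.5
t 6.0 tcp [635.1 -84.3  30.3] cradle xy 12.482766558477536 -185.63348066800677 yaw 0.28941702617306875 F [ 0.1 -0.1  0.5]
```

View pics/w4.png

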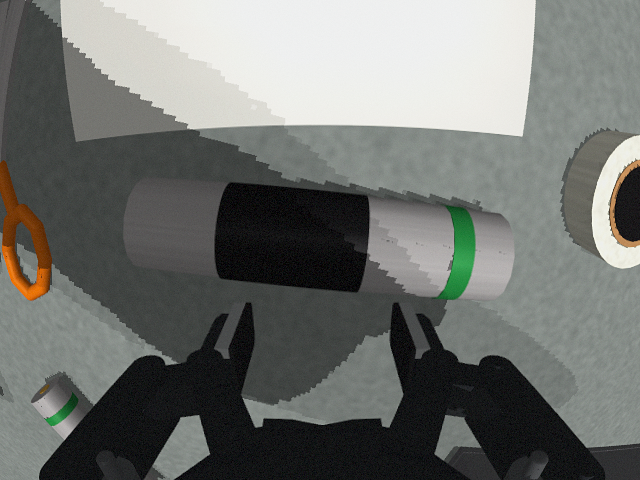

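View pics/s4.png

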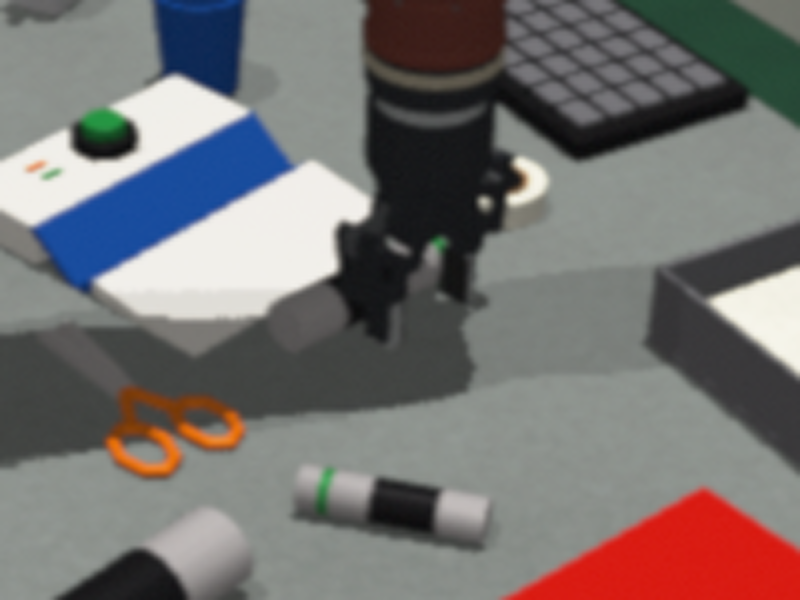

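```bash
python3 -m pendant '[[0.7,-0.02,0.07,0,0,0,0],[0.7,-0.034,0.115,0,0,0,0],[0.7,-0.034,0.115,0,0,0,0],[0.7,-0.034,0.115,0,0,0,0],[0.7,-0.034,0.115,0,0,0,0],[0.7,-0.034,0.115,0,0,0,0],[0.7,-0.034,0.115,0,0,0,0],[0.7,-0.034,0.115,0,0,0,0],[0.7,-0.034,0.115,0,0,0,0],[0.7,-0.034,0.115,0,0,0,0],[0.7,-0.034,0.115,0,0,0,0],[0.7,-0.034,0.115,0.025,0,0,0],[0.7,-0.034,0.115,0.025,0,0,0],[0.7,-0.034,0.115,0.025,0,0,0],[0.7,-0.034,0.115,0.025,0,0,0],[0.7,-0.034,0.115,0.025,0,0,0],[0.7,-0.02,0.06,0.012,0,0,0],[0.7,0,0,0,0,0,0],[0.7,0,0,0,0,0,0]]'
python3 - <<'E'
from h import *
f=bot.grab_frame("wrist"); cv2.imwrite("pics/w5.png",f["img"]); tcpc()
f=bot.grab_frame("side"); cv2.imwrite("pics/s5.png",cv2.resize(f["img"][160:320,220:420],None,fx=4,fy=3.75,interpolation=cv2.INTER_CUBIC))
E
```

```text
t: 7.95
tcp_pos: [607.4, 8.7, 36.9]
tool_rot: [-0.0, 0.598, 0.802, -0.0]
ft_force: [0.1, -0.1, -0.3]
gripper_width: 59.9
t 8.0 tcp [607.4   8.6  36.9] cradle xy 12.054247540248305 -88.72293982912142 yaw 0.28940684279182066 F [0.5 0.2 0.2]
```

View pics/w5.png

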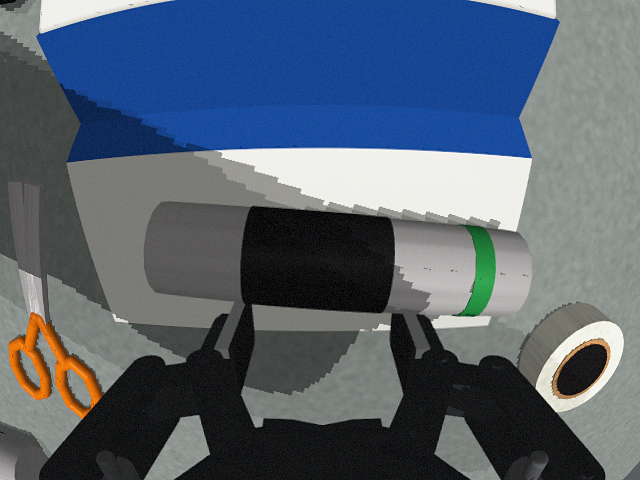

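View pics/s5.png

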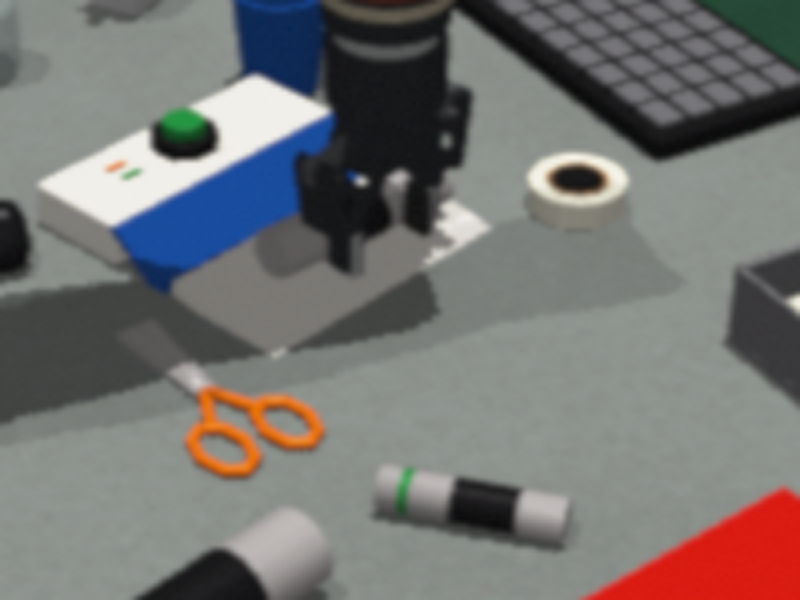

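```bash
python3 -m pendant '[[0.7,-0.02,0.06,0.012,0,0,0.4],[0.7,-0.028,0.096,0.02,0,0,0.3],[0.7,-0.028,0.096,0.02,0,0,0],[0.7,-0.028,0.096,0.02,0,0,0],[0.7,0,0,0,0,0,0],[0.7,0,0,0,0,0,0]]'
python3 - <<'E'
from h import *
f=bot.grab_frame("wrist"); cv2.imwrite("pics/w6.png",f["img"]); tcpc()
E
```

```text
t: 8.65
tcp_pos: [602.2, 26.3, 40.6]
tool_rot: [-0.0, 0.568, 0.823, 0.0]
ft_force: [0.3, -0.0, -0.5]
gripper_width: 59.9
t 8.7 tcp [602.2  26.2  40.5] cradle xy 11.996291915262898 -70.37423820457504 yaw 0.36273429083370917 F [-0.9  0.2 -0.2]
```

View pics/w6.png

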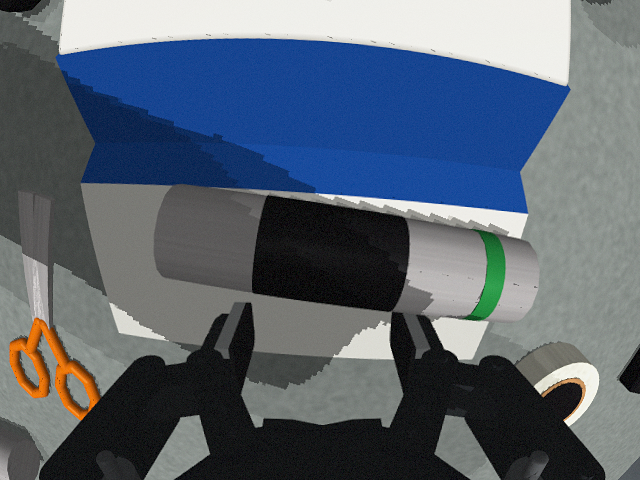

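```bash
python3 -m pendant '[[1,0.06,0.03,0,0,0,0],[1,0.03,0.02,0,0,0,0],[1,-0.02,0.07,0,0,0,0],[1,-0.028,0.096,0,0,0,0],[1,-0.028,0.096,0,0,0,0],[1,-0.028,0.096,0,0,0,0],[1,-0.02,0.05,0,0,0,0],[1,0,0,0,0,0,0]]'
python3 - <<'E'
from h import *
f=bot.grab_frame("wrist"); cv2.imwrite("pics/w7.png",f["img"]); tcpc()
E
```

```text
t: 9.5
tcp_pos: [600.2, 49.6, 40.5]
tool_rot: [-0.0, 0.568, 0.823, -0.0]
ft_force: [0.0, 0.6, -0.7]
gripper_width: 85.2
t 9.55 tcp [600.4  49.3  40.6] cradle xy 16.804045559826367 -47.686691600888246 yaw 0.3633367737471388 F [-0.3  0.6  0.9]
```

View pics/w7.png

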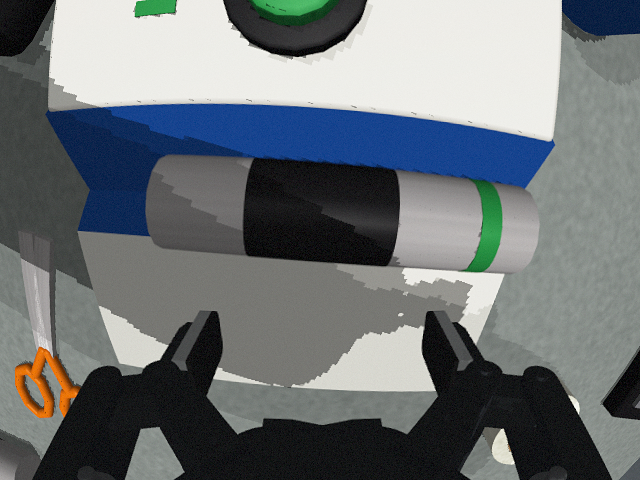

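```bash
python3 -m pendant '[[1,0.1,-0.4,0.1,0,0,0],[1,0.1,-0.4,0.6,0,0,-0.7],[1,0,0,0.9,0,0,0],[0.4,0,0,0.2,0,0,0],[0.2,0,0,0,0,0,0]]'
cat >> h.py <<'E'
def fproj(f,P):
    R=cv2.Rodrigues(np.array(f["rvec"],float))[0];c=(R@np.atleast_2d(P).astype(float).T).T+np.array(f["tvec"],float)
    rr=np.hypot(c[:,0],c[:,1]);th=np.arctan2(rr,c[:,2]);return np.c_[f["fx"]*th*c[:,0]/rr+f["cx"],f["fy"]*th*c[:,1]/rr+f["cy"]]
def C(m):
    c,sn=np.cos(.286),np.sin(.286);m=np.atleast_2d(m).astype(float);return m@np.array([[c,-sn,0],[sn,c,0],[0,0,1]]).T+[570.8,90.3,0]
E
python3 - <<'E'
from h import *
f=bot.grab_frame("wrist"); tcpc()
o=f["img"].copy()
mk=[[x,y,z] for x in(-100,100) for y,z in((-105,0),(-17,16),(0,2),(38,34),(113,34))]+[[0,78,47]]
for p in fproj(f,C(mk)): cv2.circle(o,tuple(int(v) for v in p),3,(0,0,255),-1)
for x in(0,10,20,30):
  for p in fproj(f,C([[x-70,0,25.5],[x+70,0,25.5]])): cv2.circle(o,tuple(int(v) for v in p),2,(255,0,255),-1)
cv2.imwrite("pics/w8.png",o)
f=bot.grab_frame("side");o=f["img"].copy()
for p in proj(f,C(mk)): cv2.circle(o,tuple(int(v*8) for v in p),8,(0,0,255),-1,shift=3)
cv2.imwrite("pics/s8.png",cv2.resize(o[160:320,190:390],None,fx=4,fy=3.75,interpolation=cv2.INTER_CUBIC))
E
```

```text
t: 10.05
tcp_pos: [612.2, 8.4, 133.2]
tool_rot: [0.002, 0.598, 0.802, 0.001]
ft_force: [-0.2, -0.3, -0.5]
gripper_width: 58.7
t 10.1 tcp [611.1   8.8 131.1] cradle xy 15.673103511882498 -89.60581946249148 yaw 0.28949632802846265 F [ 1.3 -0.3 -0.8]
```

View pics/w8.png

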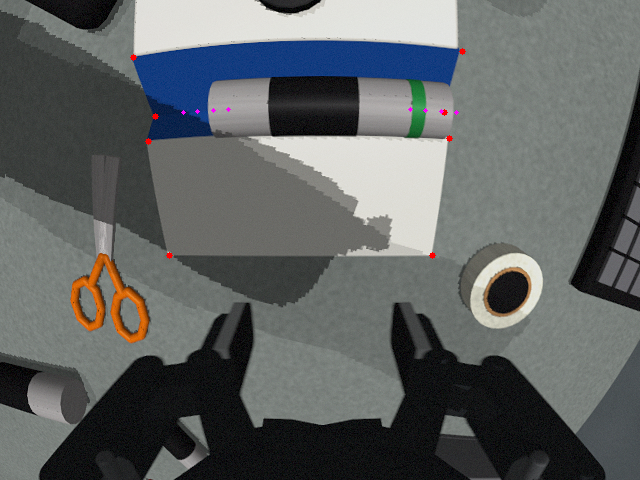

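View pics/s8.png

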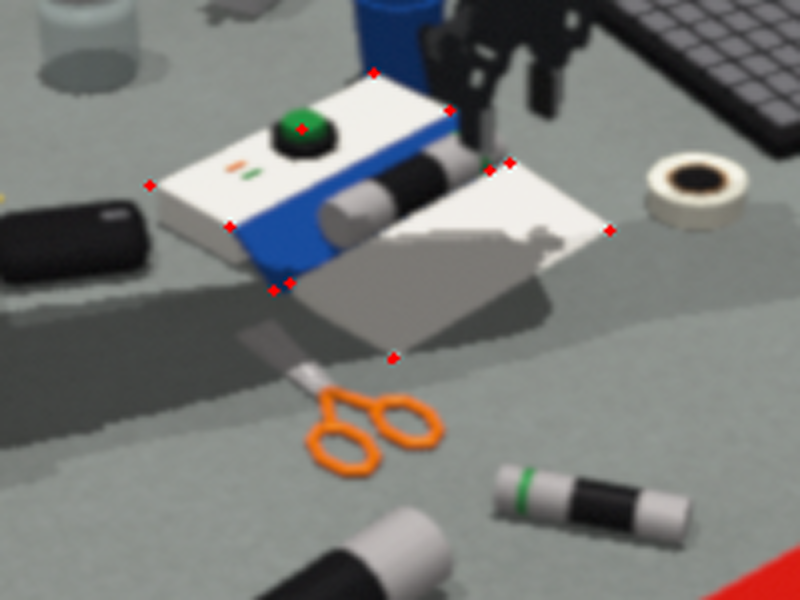

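```bash
python3 -m pendant '[[0,0.4,0.58,0,0,0,0],[0,0.4,0.58,0,0,0,0],[0,0.4,0.58,0,0,0,0],[0,0.4,0.58,0,0,0,0],[0,0,0,-0.2,0,0,0],[0,0,0,0,0,0,0],[0,0,0,0,0,0,0]]'
python3 - <<'E'
from h import *
f=bot.grab_frame("wrist"); tcpc(); print(bot.get_state()["gripper_width"])
cv2.imwrite("pics/w9.png",f["img"])
f=bot.grab_frame("side");o=f["img"].copy()
cv2.imwrite("pics/s9.png",cv2.resize(o[160:320,190:390],None,fx=4,fy=3.75,interpolation=cv2.INTER_CUBIC))
E
```

```text
t: 10.85
tcp_pos: [689.4, 124.3, 118.9]
tool_rot: [-0.001, 0.598, 0.802, -0.001]
ft_force: [-0.8, -0.7, 0.1]
gripper_width: 0.2
t 10.9 tcp [689.8 124.  119.9] cradle xy 123.69443358211075 -1.204996055665795 yaw 0.28865693258042385 F [ 0.   0.2 -0.1]
0.2777112790736025
```

View pics/w9.png

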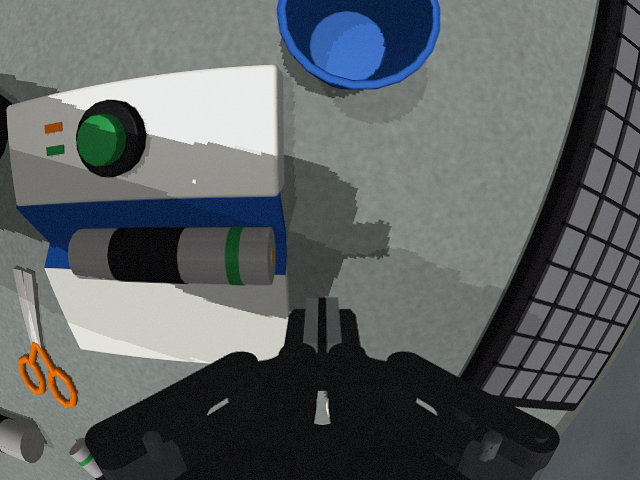

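View pics/s9.png

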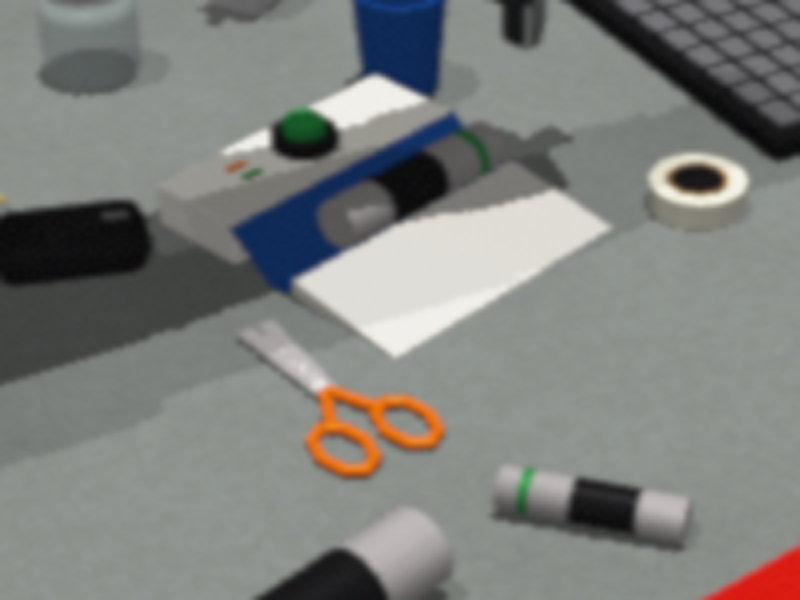

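```bash
python3 -m pendant '[[0,0,0.02,-0.5,0,0,0],[0,0,0,-0.6,0,0,0],[0,0,0,-0.36,0,0,0],[0,0,0,0,0,0,0],[0,-0.15,-0.044,0,0,0,0],[0,-0.1,-0.029,0,0,0,0],[0,-0.058,-0.017,0,0,0,0],[0,-0.058,-0.017,0,0,0,0],[0,-0.058,-0.017,0,0,0,0],[0,-0.058,-0.017,0,0,0,0],[0,-0.058,-0.017,0,0,0,0],[0,0,0,0,0,0,0]]'
python3 - <<'E'
from h import *
f=bot.grab_frame("wrist"); tcpc()
cv2.imwrite("pics/w10.png",f["img"])
f=bot.grab_frame("side");o=f["img"].copy()
cv2.imwrite("pics/s10.png",cv2.resize(o[160:320,190:390],None,fx=4,fy=3.75,interpolation=cv2.INTER_CUBIC))
E
```

```text
t: 12.15
tcp_pos: [663.7, 117.9, 48.0]
tool_rot: [0.0, 0.598, 0.802, 0.0]
ft_force: [2.5, 0.5, 1.9]
gripper_width: -0.0
t 12.2 tcp [663.7 117.9  47.9] cradle xy 96.87604077065359 0.2550096009502205 yaw 0.2893253949620133 F [2.5 0.2 2.1]
```

View pics/w10.png

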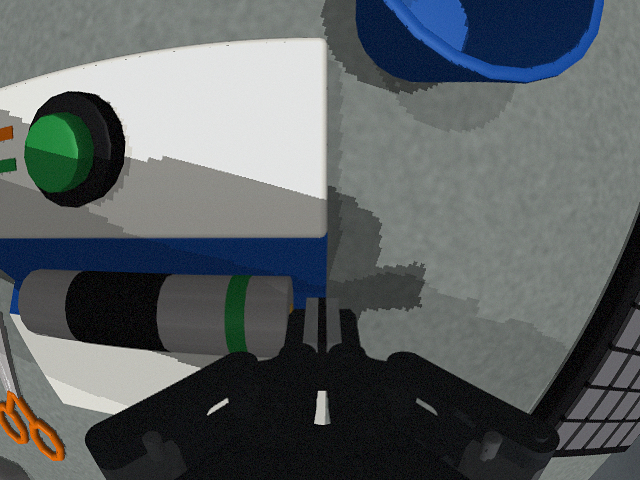

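View pics/s10.png

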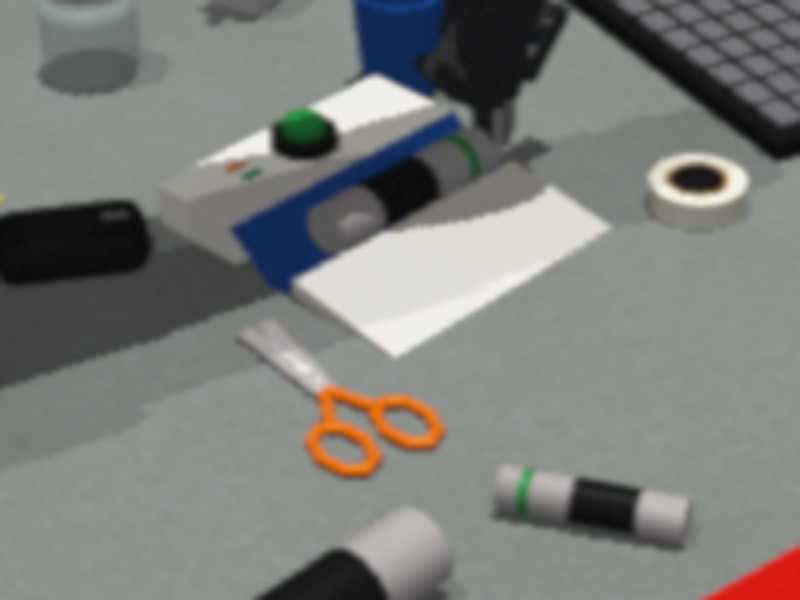

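```bash
python3 -m pendant '[[0,-0.058,-0.017,0,0,0,0],[0,-0.058,-0.017,0,0,0,0],[0,-0.058,-0.017,0,0,0,0],[0,-0.04,-0.012,0,0,0,0],[0,0,0,0,0,0,0],[0,0.1,0.03,0,0,0,0],[0,0.2,0.06,0.1,0,0,0],[0,0,0,0.9,0,0,0],[0,0,0,0.9,0,0,0],[0,0,0,0,0,0,0]]'
python3 - <<'E'
from h import *
f=bot.grab_frame("wrist"); tcpc()
o=f["img"].copy()
for x in(0,10,20):
  for p in fproj(f,C([[x-70,0,25.5],[x+70,0,25.5]])): cv2.circle(o,tuple(int(v) for v in p),2,(255,0,255),-1)
for z in (44,50):
  for p in fproj(f,C([[0,78,z]])): cv2.circle(o,tuple(int(v) for v in p),2,(0,0,255),-1)
cv2.imwrite("pics/w11.png",o)
f=bot.grab_frame("side");o=f["img"].copy()
for x in(0,10,20):
  for p in proj(f,C([[x-70,0,25.5],[x+70,0,25.5]])): cv2.circle(o,tuple(int(v*8) for v in p),5,(255,0,255),-1,shift=3)
for z in (34,44,50):
  for p in proj(f,C([[0,78,z]])): cv2.circle(o,tuple(int(v*8) for v in p),4,(0,0,255),-1,shift=3)
cv2.imwrite("pics/s11.png",cv2.resize(o[170:250,210:330],None,fx=6.6,fy=6.6,interpolation=cv2.INTER_CUBIC))
print([(d["point"],d["score"]) for d in bot.boxes_of("charge_top",f)])
E
```

```text
t: 13.25
tcp_pos: [671.3, 119.4, 150.1]
tool_rot: [0.004, 0.598, 0.802, 0.003]
ft_force: [1.1, 0.1, -0.3]
gripper_width: -0.1
t 13.3 tcp [670.2 119.4 146.7] cradle xy 103.55044750459166 -0.1451978940248786 yaw 0.28947019706988764 F [ 0.5 -1.  -1.2]
[]
```

View pics/w11.png

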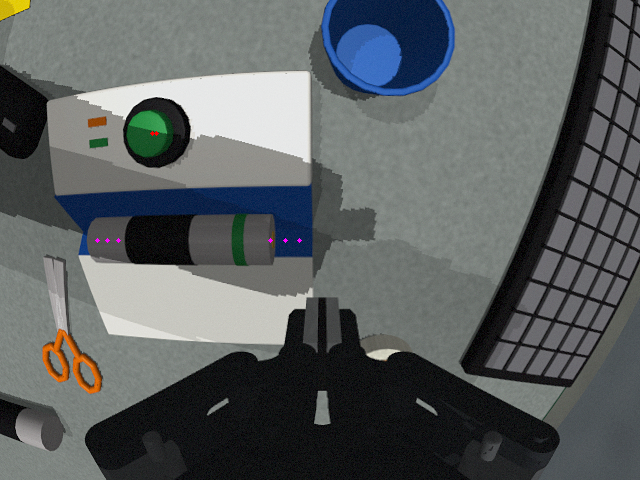

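View pics/s11.png

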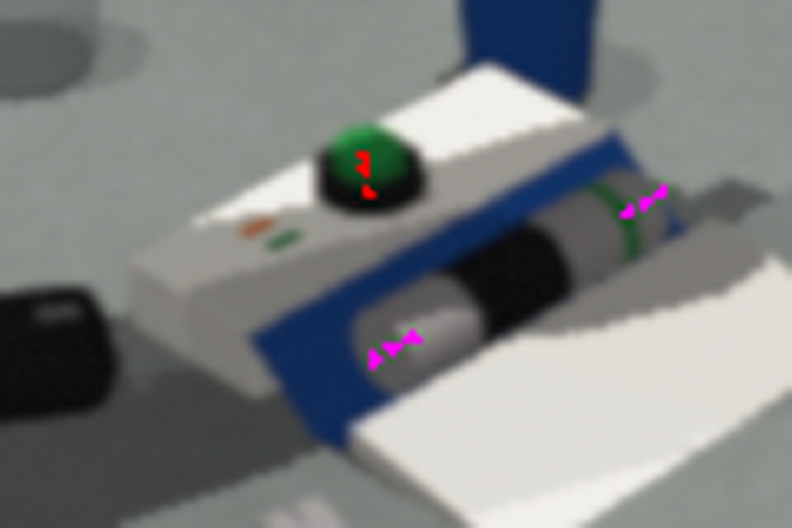

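```bash
python3 -m pendant '[[0,-0.8,0.3,0,0,0,0],[0,-0.8,0.3,0,0,0,0],[0,-0.82,0.31,0,0,0,0],[0,0,0,0,0,0,0],[0,0,0,-0.5,0,0,0],[0,0,0,-0.5,0,0,0],[0,0,0,-0.2,0,0,0],[0,0,0,0,0,0,0]]'
python3 - <<'E'
from h import *
tcpc()
f=bot.grab_frame("side");o=f["img"].copy()
cv2.imwrite("pics/s12.png",cv2.resize(o[140:250,200:350],None,fx=5,fy=5,interpolation=cv2.INTER_CUBIC))
f=bot.grab_frame("wrist");cv2.imwrite("pics/w12.png",f["img"])
E
```

```text
t: 14.2
tcp_pos: [545.5, 164.6, 80.4]
tool_rot: [-0.002, 0.598, 0.802, -0.001]
ft_force: [-2.3, -0.2, 1.7]
gripper_width: -0.3
t 14.2 tcp [545.5 164.6  80.4] cradle xy -3.3187681081136837 78.40107232443233 yaw 0.2892364001837231 F [-2.3 -0.2  1.7]
```

View pics/s12.png

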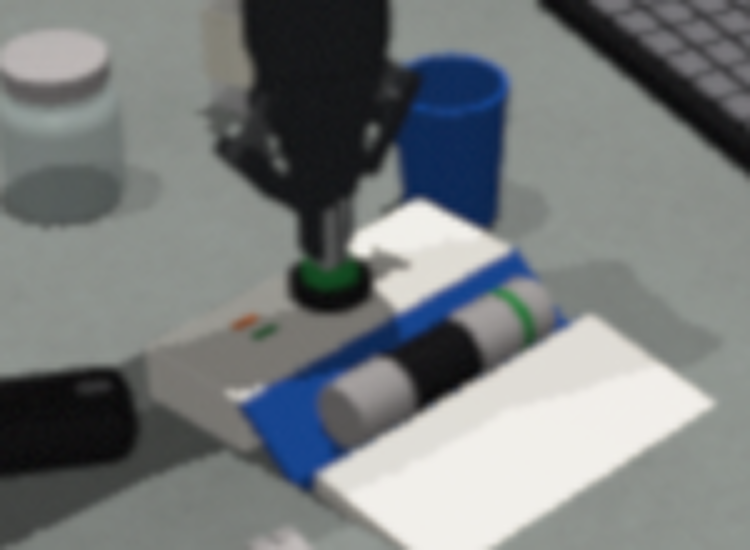

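View pics/w12.png

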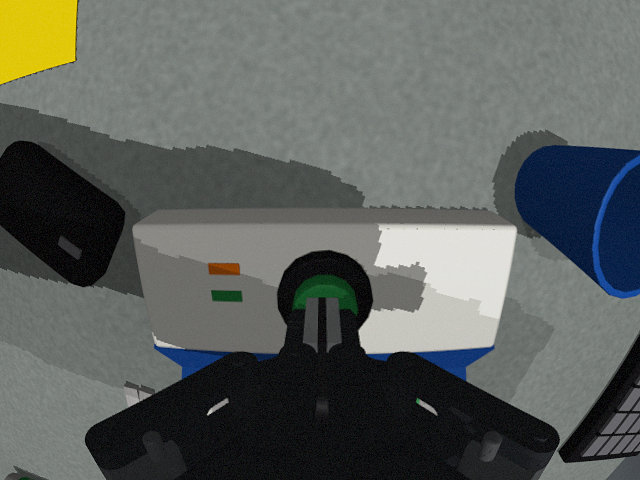

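```bash
python3 -m pendant '[[0,0.04,0.0,-0.04,0,0,0],[0,0.02,0,-0.04,0,0,0],[0,0,0,-0.04,0,0,0],[0,0,0,0,0,0,0],[0,0,0,0,0,0,0]]'; python3 -m pendant '[[0,0,0,-0.04,0,0,0],[0,0,0,0,0,0,0]]'; python3 -m pendant '[[0,0,0,-0.04,0,0,0],[0,0,0,0,0,0,0]]'
```

```text
t: 14.8
tcp_pos: [550.8, 164.8, 77.5]
tool_rot: [0.001, 0.598, 0.802, 0.001]
ft_force: [2.1, 0.3, 3.6]
gripper_width: 0.1
t: 15.0
tcp_pos: [550.7, 164.8, 75.2]
tool_rot: [0.001, 0.598, 0.802, 0.001]
ft_force: [4.9, -0.4, 4.4]
gripper_width: 0.2
t: 15.2
tcp_pos: [550.8, 164.8, 74.8]
tool_rot: [0.001, 0.598, 0.802, 0.001]
ft_force: [-1.7, -0.8, 17.9]
gripper_width: 0.1
```

```bash
python3 -m pendant '[[0,0,0,0,0,0,0],[0,0,0,-0.01,0,0,0],[0,0,0,0.1,0,0,0],[0,0,0,0.4,0,0,0],[0,0,0,0.9,0,0,0],[0,0,0,0.9,0,0,0],[0,0,0,0.5,0,0,0],[0,-0.3,0.9,0.2,0,0,0],[0,-0.3,0.9,0.2,0,0,0],[0,0,0,0,0,0,0],[0,0,0,0,0,0,0]]'
python3 - <<'E'
from h import *
tcpc()
for n in("side","top"):
  f=bot.grab_frame(n);o=f["img"].copy()
  if n=="side": cv2.imwrite("pics/s13.png",cv2.resize(o[140:300,200:400],None,fx=4,fy=3.75,interpolation=cv2.INTER_CUBIC))
  else: cv2.imwrite("pics/t13.png",o)
f=bot.grab_frame("wrist");o=f["img"].copy()
for x in(0,10,20):
  for p in fproj(f,C([[x-70,0,25.5],[x+70,0,25.5]])): cv2.circle(o,tuple(int(v) for v in p),2,(255,0,255),-1)
cv2.imwrite("pics/w13.png",o)
E
```

```text
t: 16.3
tcp_pos: [519.1, 255.6, 231.6]
tool_rot: [-0.0, 0.597, 0.802, -0.001]
ft_force: [0.1, 0.2, 0.0]
gripper_width: 0.4
t 16.3 tcp [519.1 255.6 231.6] cradle xy -2.9828762975257135 173.19592736331316 yaw 0.29168257768964784 F [0.1 0.2 0. ]
```

View pics/s13.png

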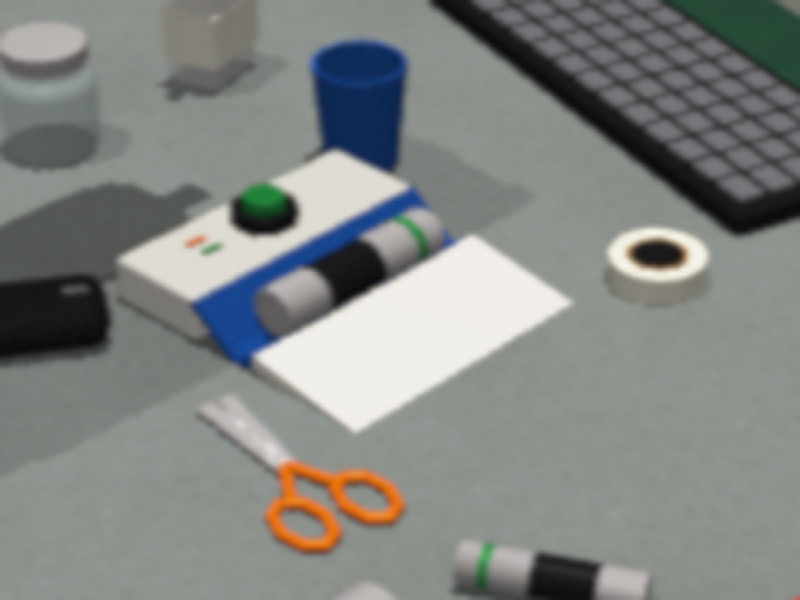

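View pics/t13.png

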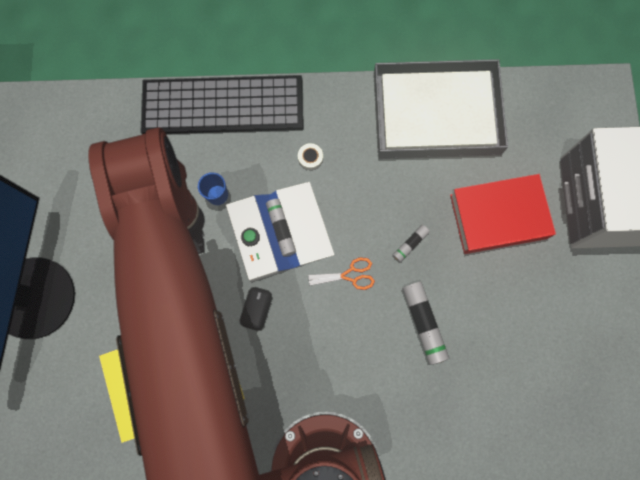

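View pics/w13.png

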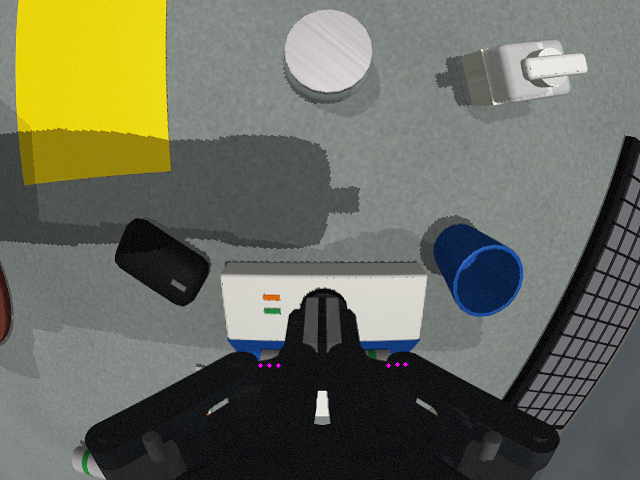

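The handle is seated and the button is back up. Time allows a second press, to check properly that the button reached its stop.

```bash
python3 -m pendant '[[0,0.3,-0.9,0,0,0,0],[0,0.3,-0.9,0,0,0,0],[0,0,0,-0.8,0,0,0],[0,0,0,-0.9,0,0,0],[0,0,0,-0.8,0,0,0],[0,0,0,-0.3,0,0,0],[0,0,0,-0.1,0,0,0],[0,0,0,0,0,0,0],[0,0,0,0,0,0,0]]'
cat > m.py <<'E'
from h import *
import sys
fs=[]
for i in range(3):
  f=bot.grab_frame("side"); s=bot.get_state(); fs.append(np.r_[s["tcp_pos"],s["ft_force"]])
print(np.mean(fs,0).round(2))
cv2.imwrite(f"pics/p{sys.argv[1]}.png",cv2.resize(f["img"][180:210,250:290],None,fx=12,fy=12,interpolation=cv2.INTER_CUBIC))
E
python3 m.py a
```

```text
t: 17.35
tcp_pos: [551.5, 164.8, 89.6]
tool_rot: [0.001, 0.598, 0.802, 0.001]
ft_force: [0.1, -0.2, 0.8]
gripper_width: -0.2
[ 5.5133e+02  1.6490e+02  8.9360e+01 -1.0000e-01  3.1000e-01  8.0000e-02]
```

```bash
python3 -m pendant '[[0,-0.05,0,-0.12,0,0,0],[0,0,0,0,0,0,0],[0,0,0,0,0,0,0]]' >/dev/null; python3 m.py b
python3 -m pendant '[[0,0,0,-0.06,0,0,0],[0,0,0,0,0,0,0],[0,0,0,0,0,0,0]]' >/dev/null; python3 m.py c
python3 -m pendant '[[0,0,0,-0.06,0,0,0],[0,0,0,0,0,0,0],[0,0,0,0,0,0,0]]' >/dev/null; python3 m.py d
python3 -m pendant '[[0,0,0,-0.06,0,0,0],[0,0,0,0,0,0,0],[0,0,0,0,0,0,0]]' >/dev/null; python3 m.py e
```

```text
[5.4743e+02 1.6481e+02 8.1250e+01 1.2000e-01 4.3000e-01 3.4000e-01]
[5.4771e+02 1.6479e+02 7.8510e+01 6.0000e-02 6.4000e-01 3.1400e+00]
[5.4774e+02 1.6479e+02 7.5470e+01 1.3000e-01 1.1000e-01 4.4100e+00]
[547.95 164.82  74.73  -8.75  -0.59  24.1 ]
```

```bash
python3 -m pendant '[[0,0,0,0.1,0,0,0],[0,0,0,0.4,0,0,0],[0,0,0,0.9,0,0,0],[0,0,0,0.9,0,0,0],[0,0,0,0.5,0,0,0],[0,-0.3,0.9,0.2,0,0,0],[0,-0.3,0.9,0.2,0,0,0],[0,0,0,0,0,0,0],[0,0,0,0,0,0,0],[0,0,0,0,0,0,0]]'
python3 - <<'E'
from h import *
f=bot.grab_frame("side");o=f["img"]
cv2.imwrite("pics/s14.png",cv2.resize(o[140:300,200:400],None,fx=4,fy=3.75,interpolation=cv2.INTER_CUBIC))
f=bot.grab_frame("top");cv2.imwrite("pics/t14.png",cv2.resize(f["img"][130:300,180:400],None,fx=3.6,fy=3.5,interpolation=cv2.INTER_CUBIC))
E
```

```text
t: 20.3
tcp_pos: [517.4, 254.1, 231.3]
tool_rot: [-0.0, 0.598, 0.802, -0.001]
ft_force: [-0.2, 0.5, -1.2]
gripper_width: -0.2
```

View pics/s14.png

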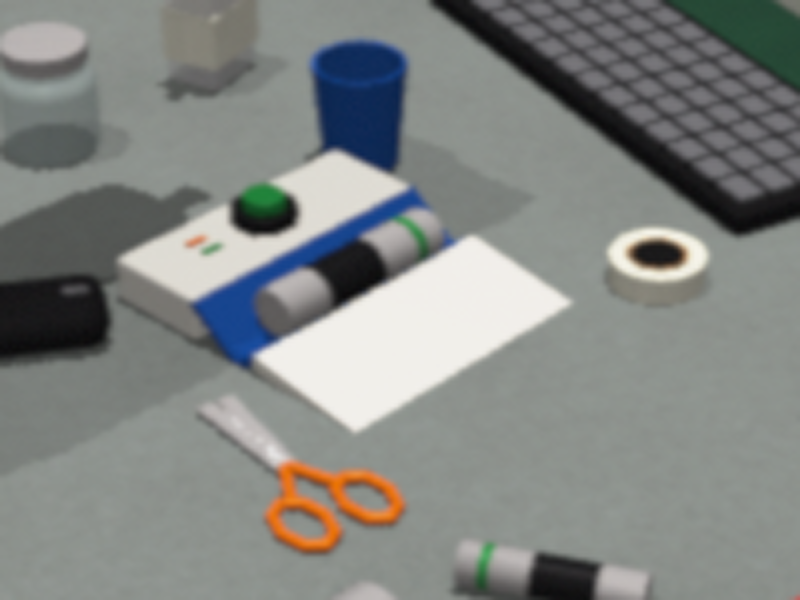

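View pics/t14.png

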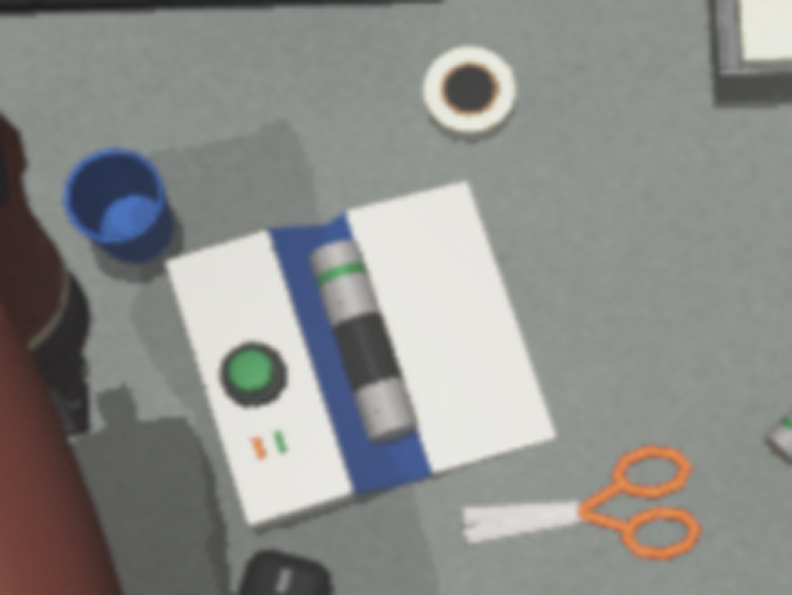

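The pictures show the handle lying along the groove, inside both ends. The button is up and the other things are where they were.

```bash
python3 -c "
from plant import bot
print(bot.job_done())"
```

```text
the job is handed in; nothing more can be done
None
```

The job is handed in at about 20 s on the robot's clock, and my last checks showed everything in place. No verdict was reported.

- **Rolling:** I pushed the middle-sized handle across the desk and up the ramp with the fingertips until it dropped into the groove. It stayed about 0.08 rad askew on the ramp despite my attempts to straighten it, but lined up when it dropped in.
- **Sliding:** It landed about 22 mm off the middle, so I pushed it along the groove by its end. It now lies roughly 5–10 mm off the middle.
- **Button:** I pressed it down to its stop and let go, twice. The first press read about 18 N, but that alone did not prove full travel. On the second press the spring force built up over about 6 mm and then hit a hard stop at about 24 N.
- **Last pictures:** The handle lies still along the groove with neither end sticking out, and the button is up. The beaker, tape, scissors, mouse, jar and sanitizer look unmoved in the last side, top and wrist views, and the book in the top view after the first press. The gripper is clear of everything.

The handle's roll angle was not measured directly. I inferred the half turn from the roughly 195 mm it rolled.

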